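# Load the balance bottle from behind the reagents

### The job

The orange-capped balance bottle is hemmed in by three tall reagent bottles on the steel bottle tray: first stand all three over on the pale blue spill tray, then lower the balance bottle into the rotor cavity directly opposite the red-capped sample bottle. Then put the three tall bottles back upright on the steel tray, each on the very spot where it stood at the start. Set the bottles down rather than dropping or tipping them, and leave the bottles already in the rotor alone.

Things in the scene. Friction and masses are not known exactly. Their poses are not given: they have to be found in the camera images.
- amber: Amber-brown, white cap: tall reagent bottle, 48 mm across, 165 mm high: body to 112 mm, shoulder, ribbed cap 38 mm across from 134 to 165 mm; about 0.24 kg, varying. Origin: centre of its underside, z up. Starts on a ring mark of bottle_tray; which tall bottle stands on which ring changes.
- white: White, blue cap and blue label stripe: tall reagent bottle, 48 mm across, 165 mm high: body to 112 mm, shoulder, ribbed cap 38 mm across from 134 to 165 mm; about 0.24 kg, varying. Origin: centre of its underside, z up. Starts on a ring mark of bottle_tray; which tall bottle stands on which ring changes.
- green: Green, yellow cap: tall reagent bottle, 48 mm across, 165 mm high: body to 112 mm, shoulder, ribbed cap 38 mm across from 134 to 165 mm; about 0.24 kg, varying. Origin: centre of its underside, z up. Starts on a ring mark of bottle_tray; which tall bottle stands on which ring changes.
- balance: The balance bottle, pale water-blue with an orange cap: centrifuge bottle, 40 mm across, 100 mm high, ribbed cap 38 mm across from 73 to 100 mm; 0.11 kg. Origin: centre of its underside, z up. It starts on the middle ring of the steel tray's back row; tall bottles stand 50 mm (centre to centre) to its left, right and front, too close for fingers to get round it.
- sample: The sample bottle, red with a red cap: centrifuge bottle, 40 mm across, 100 mm high, ribbed cap 38 mm across from 73 to 100 mm; 0.11 kg. Origin: centre of its underside, z up. It stands in one cavity of the rotor and stays there.
- pair_a: Brownish with a light grey cap: centrifuge bottle, 40 mm across, 100 mm high, ribbed cap 38 mm across from 73 to 100 mm; 0.11 kg. Origin: centre of its underside, z up. It stands in the rotor cavity next to the sample bottle (60 degrees counter-clockwise from above) and stays there.
- pair_b: Just like pair_a, in the cavity opposite pair_a: centrifuge bottle, 40 mm across, 100 mm high, ribbed cap 38 mm across from 73 to 100 mm; 0.11 kg. Origin: centre of its underside, z up. It stays there; it stands 76 mm (centre to centre) from the cavity to be filled.
- rotor: Black conical rotor, fixed, base 270 mm across; steel deck 224 mm across, 130 mm up. Six upright round cavities 76 mm from the axis, 60 degrees apart: 56 mm wide at the mouth, 50 mm at the flat bottom, which is 68 mm up. Hub in the middle, 30 mm across, 26 mm above the deck. Origin: axis at bench height, z up, +x to the sample's cavity (the one to fill is at x = -76, y = 0). Turned any way.
- bottle_tray: Shallow steel tray, dark liner, fixed, 140 (x) by 180 (y) mm, rim 16 mm high, floor 5 mm above the bench. Origin: centre of its underside, z up, +x to its back row. Light ring marks for the bottles: back row at x = 25 mm, y = 50, 0 (balance bottle) and -50 mm; front at x = -25 mm, y = 0.
- spill_tray: The side area: empty shallow pale blue tray, fixed, 160 (x) by 220 (y) mm, walls 4 mm thick, rim 14 mm high, floor 5 mm above the bench. Origin: centre of its underside, z up. Three tall bottles fit in a row along y, 68 mm apart.
There are look-alikes about, which are no part of the job. Leave any pink look-alike of the white alone.

How it is judged (in metres and radians):
On the way, in this order (a step that is already met when the one before it is completed fails the run):
1. all three tall bottles stand upright on the pale blue spill tray, let go (x of amber in the frame of spill_tray between -0.06 and 0.06 m and y of amber in the frame of spill_tray between -0.09 and 0.09 m and height (world z) of each of amber, white, green below 0.012 m and angle between each of amber, white, green's own z axis and vertical below 0.1 rad and contact force between the fingers and amber below 0.3 N and x of white in the frame of spill_tray between -0.06 and 0.06 m and y of white in the frame of spill_tray between -0.09 and 0.09 m and contact force between the fingers and white below 0.3 N and x of green in the frame of spill_tray between -0.06 and 0.06 m and y of green in the frame of spill_tray between -0.09 and 0.09 m and contact force between the fingers and green below 0.3 N), for 0.2 s.
2. the balance bottle stands at the bottom of the cavity opposite the sample bottle, let go (x of balance in the frame of rotor between -0.088 and -0.064 m and y of balance in the frame of rotor between -0.012 and 0.012 m and z of balance in the frame of rotor below 0.076 m and angle between balance's own z axis and vertical below 0.3 rad and contact force between the fingers and balance below 0.3 N), for 0.2 s.
At the end, for the whole second after the job is handed in: The balance bottle stands at the bottom of the cavity opposite the sample bottle (12 mm from its centre per axis, 8 mm in height, lean under 0.3 rad); each tall bottle is within 15 mm of its start, upright within 0.1 rad; all are let go and at rest (under 0.03 m/s) (all of step 2 and distance of each of amber, white, green from where it was at the start of the episode below 0.015 m and angle between each of amber, white, green's own z axis and vertical below 0.1 rad and contact force between the fingers and amber below 0.3 N and contact force between the fingers and white below 0.3 N and contact force between the fingers and green below 0.3 N and linear speed of each of amber, white, green, balance below 0.03 m/s); the robot touches nothing.
It fails at once if one of the four bottles to be moved tips over (leans more than 0.6 rad) (angle between any of amber, white, green, balance's own z axis and vertical above 0.6 rad).
It fails at once if one of the four bottles to be moved is dropped (moves faster than 0.7 m/s out of the fingers, a fall of about 25 mm) ((linear speed of amber above 0.7 m/s and contact force between the fingers and amber below 0.05 N) or (linear speed of white above 0.7 m/s and contact force between the fingers and white below 0.05 N) or (linear speed of green above 0.7 m/s and contact force between the fingers and green below 0.05 N) or (linear speed of balance above 0.7 m/s and contact force between the fingers and balance below 0.05 N)).
It fails at once if a bottle already in the rotor is moved by more than 15 mm (distance of any of sample, pair_a, pair_b from where it was at the start of the episode above 0.015 m).
It also fails if it takes over 147 s, if anything falls off the work surface, if the arm or the gripper's body presses on something with over 40 N, if the wrist force passes 120 N, or if a joint passes its speed limit or range.

### The arm

A 7-joint arm with a two-finger parallel gripper is mounted at the origin on the work surface. World frame = base frame: x ahead of the robot, y to its left, z up, the work surface at z = 0. Lengths are in m, angles in degrees, forces in N, time in s.
With the tool pointing down it reaches from about 0.35 to 0.775 m from the base axis. Payload 3.1 kg.
Tool frame: the origin (TCP) lies on the centre line of the jaws, within the pads' length; the fingertips stand 17 mm ahead of it and the grasp point (between the pads) lies 2 mm behind it (robot.tip_reach is the distance from the TCP to the fingertips, in m); z points along the fingers, y is the line along which they close (so a half turn about z gives the same grasp; the last joint's range is limited). The gripper opens to 85 mm and grips with 20 to 120 N. Pads are 22 mm wide; open, the fingers measure 114 mm over their backs; the gripper's body (76 mm by 85 mm) begins 54 mm behind the grasp point. The pads swing forward as they close: fully open they stand 13 mm farther back than shut.
Start: joints at [-70.17, 17.813, 0.802, 86.603, -0.252, 75.585, -1.558], TCP at [0.208, 0.509, 0.22] pointing down, gripper open.
Joint ranges: [-154.91, 154.91], [-16.99, 109.72], [-72.82, 74.43], [7.12, 147.25], [-82.49, 262.49], [11.32, 116.49], [-174.64, 174.64]. Speed limits (degrees/s): [159.86, 159.86, 180, 180, 180, 180, 180].

### API

Orientations are given as [roll, pitch, yaw] about the fixed x, y, z axes, in that order (R = Rz(yaw) Ry(pitch) Rx(roll)).
In Python, from station import robot, fingers, vision, workorder, recognise gives the robot as it stands. Calls block until the motion is done:
- robot.move_to(position, orientation): joint-space move of the TCP to a pose.
- robot.line_to(position, orientation=None, velocity=0.15, f_stop=None): straight line of the TCP; orientation=None keeps the orientation; velocity is the mean speed in m/s. With f_stop (N) it stops when the force on the tool has changed by that much, and returns True; else False.
- robot.move_j(angles): joint-space move.
- fingers.gripper_to(opening, force=None): opening from 0.0 (shut) to 1.0 (fully open); force is the grip in N (None keeps the last); returns when the fingers have stopped.
- robot.pause(seconds).
- robot.inverse_kinematics(position, orientation): joint angles nearest the present ones, or None.
- vision.grab_frame(name): name is "side" or "top"; returns the picture (420x560x3 uint8, red, green, blue); there is no depth.
- vision.calibration(name): a dict with "mtx" (3x3 intrinsics, pixels), "extrinsics" (4x4, takes a point from world to camera coordinates). Camera axes: x right, y up, looking along -z (the intrinsics and any distortion apply to the point x, -y, -z); pixel columns grow to the right and rows downward; lengths in m; the calibration is good to about 2 mm. A picture is of the moment at which its call begins. calibration takes no time and is no camera call.
A pose or a line that the arm cannot do raises robot.PlanningError and nothing moves.
- workorder.close_job(): hands the job in; it is judged then, once.
Trained networks look in the newest picture that a camera, given by its name, has taken for a name from the list of things; names that differ only in an ending like _2 or _b are one class to them, and where a whole thing is asked for, a point or a joint stands for the part that bears it (a point fixed in the world has none). Each returns a list of dicts, best first, with "p" (0 to 1); they miss things now and then, are a little off and sometimes report something else, mostly with a low value. They report only what shows in the picture. A call takes as long as a camera call. They do not tell look-alikes from the thing itself.
- recognise(label, camera): "rect" ([centre column, centre row, width, height] in pixels, round what is visible of it).
Readings, each from a call of its own:
- robot.current_time_s(): time.
- robot.current_joint_positions(): joint angles.
- robot.current_dq(): joint speeds.
- robot.current_joint_torque(): joint torques, N m.
- robot.current_tool_pos(): TCP position.
- robot.current_eef_rot(): TCP orientation.
- robot.current_contact_force(): force on the tool from outside, world axes, zero at the start.
- robot.current_torque(): the same for the moment, N m.
- robot.current_finger_gap(): opening from 0.0 (shut) to 1.0 (fully open).
- robot.current_gripper_force(): force on a finger pad.
Only numpy, scipy, OpenCV 4.12 (cv2) and the standard library are available. Lean on these libraries where they do the work, as an engineer would, in place of code of your own. Each camera call takes 0.05 s, during which the arm holds its last target. There are 200 camera calls.

## Working session

There is one attempt and no reset: what is moved stays moved. The work goes in short steps, each a Python script; the robot and the scene stay as the last script left them, time stands still between calls to the robot, and variables do not carry over. Pictures are saved under pics/ and viewed, at most 14 in all, crops included, and the job is handed in when it is done.

```bash
mkdir -p pics; ls; python3 - <<'E'
from station import robot, fingers, vision, workorder, recognise
import cv2
for n in("top","side"):
    im=vision.grab_frame(n); cv2.imwrite(f"pics/{n}0.png",im[:,:,::-1])
    c=vision.calibration(n); print(n,c)
    for l in("amber","white","green","balance","sample","pair_a","rotor","bottle_tray","spill_tray"):
        print(l,[(d["rect"],round(d["p"],2)) for d in recognise(l,n)])
print(robot.current_time_s())
E
```

```text
pics
top {'mtx': array([[383.97754081,   0.        , 280.32180058],
       [  0.        , 383.97754081, 210.00877988],
       [  0.        ,   0.        ,   1.        ]]), 'extrinsics': array([[-0.02648624, -0.99914412,  0.03177277, -0.05490287],
       [ 0.98486588, -0.02063543,  0.17208536, -0.55864837],
       [-0.17128243,  0.03584982,  0.98456951, -0.95165083],
       [ 0.        ,  0.        ,  0.        ,  1.        ]])}
amber [([355.7, 204.4, 28.4, 25.6], 0.55)]
white [([438.7, 215.8, 39.4, 28.6], 0.8), ([368.2, 271.6, 33.9, 16.9], 0.67), ([382.1, 155.2, 34.6, 36.5], 0.64), ([377.2, 222.2, 35.1, 24.3], 0.59)]
green [([396.2, 198.2, 34.4, 25.0], 0.86), ([280.2, 241.7, 17.3, 20.0], 0.44)]
balance [([374.7, 205.2, 20.4, 21.0], 0.55)]
sample [([259.1, 188.4, 21.0, 22.4], 0.86)]
pair_a [([280.5, 239.5, 18.0, 16.2], 0.83), ([229.4, 198.9, 19.5, 25.1], 0.72), ([372.6, 204.7, 21.5, 23.3], 0.71)]
rotor [([255.3, 223.7, 104.3, 105.8], 0.8)]
bottle_tray [([368.9, 215.8, 77.5, 60.3], 0.94), ([281.3, 240.1, 13.0, 21.1], 0.59)]
spill_tray [([146.9, 227.7, 90.8, 74.6], 0.57), ([259.1, 186.3
[... 297 characters left out ...]
,  0.74168541, -0.24869727],
       [-0.35028499,  0.65377576,  0.67072922, -1.34719857],
       [ 0.        ,  0.        ,  0.        ,  1.        ]])}
amber [([308.5, 156.4, 16.3, 44.4], 0.71)]
white [([329.3, 152.1, 15.0, 45.6], 0.85), ([343.6, 127.5, 11.1, 46.7], 0.71), ([285.2, 136.7, 17.5, 49.4], 0.56)]
green [([323.0, 132.8, 13.8, 30.1], 0.83)]
balance [([317.1, 157.8, 3.3, 22.8], 0.44)]
sample [([262.1, 186.0, 12.3, 22.2], 0.7)]
pair_a [([307.8, 183.8, 15.8, 13.2], 0.47)]
rotor [([270.9, 216.4, 65.1, 88.8], 0.83), ([257.6, 202.0, 17.5, 25.0], 0.25)]
bottle_tray [([322.6, 168.3, 49.0, 26.4], 0.74)]
spill_tray [([225.5, 303.7, 90.6, 81.6], 0.78), ([330.5, 154.9, 16.7, 47.6], 0.17)]
1.0
```

```bash
python3 - <<'E'
import cv2
im=cv2.imread("pics/top0.png"); cv2.imwrite("pics/t0c.png",cv2.resize(im[120:300,80:480],None,fx=2,fy=2,interpolation=cv2.INTER_CUBIC))
im=cv2.imread("pics/side0.png"); cv2.imwrite("pics/s0c.png",cv2.resize(im[90:370,170:390],None,fx=2.1,fy=2.1,interpolation=cv2.INTER_CUBIC))
E
```

```text
(no output)
```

View pics/t0c.png

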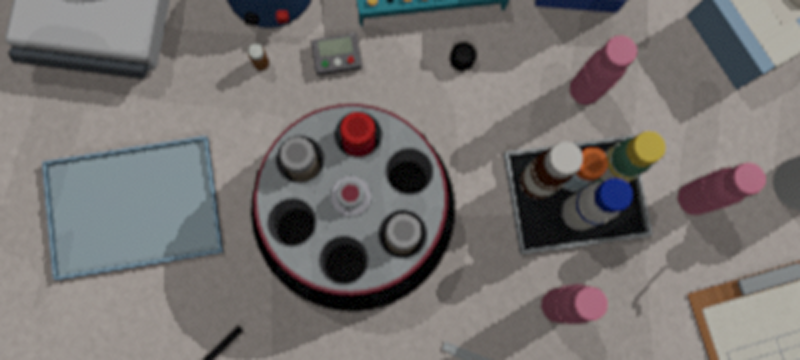

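View pics/s0c.png

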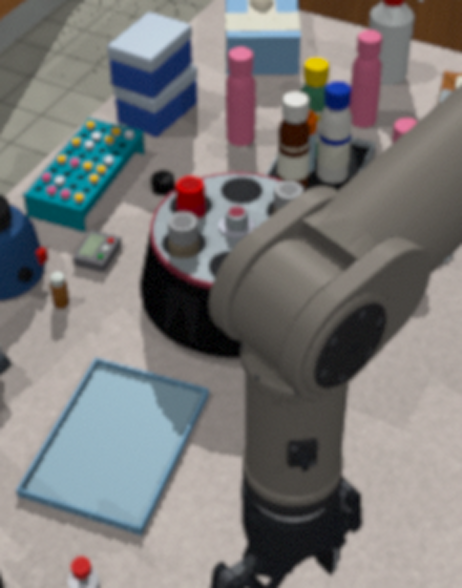

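Top: amber cap (362,200), yellow (405,194), blue (387,217), orange (376,201), red (258,186), target cavity about (251,249), spill tray on the left. The three pink bottles are look-alikes. Next I fit the poses.

```bash
cat > geo.py <<'E'
import numpy as np, cv2
from station import vision
C={n:vision.calibration(n) for n in("top","side")}
def proj(P,n="top"):
    P=np.atleast_2d(P); E=C[n]["extrinsics"]; q=P@E[:3,:3].T+E[:3,3]; q=q*[1,-1,-1]
    u=q@C[n]["mtx"].T; return u[:,:2]/u[:,2:]
def unproj(uv,z,n="top"):
    E=C[n]["extrinsics"]; d=np.linalg.inv(C[n]["mtx"])@[uv[0],uv[1],1]; d=E[:3,:3].T@(d*[1,-1,-1])
    o=-E[:3,:3].T@E[:3,3]; return (o+d*(z-o[2])/d[2])[:2]
E
cat > meas.py <<'E'
from geo import *
from scipy.optimize import least_squares
im=cv2.imread("pics/top0.png"); hsv=cv2.cvtColor(im,cv2.COLOR_BGR2HSV)
def blob(seed,lo,hi,r=18):
    m=cv2.inRange(hsv,np.array(lo),np.array(hi)); k=np.zeros_like(m); cv2.circle(k,seed,r,255,-1)
    n,l,s,c=cv2.connectedComponentsWithStats(m&k); i=1+np.argmax(s[1:,4]); return c[i],s[i]
for nm,seed,lo,hi,z in [("amber",(362,200),(0,0,150),(179,50,255),.1545),("green",(405,194),(22,120,100),(35,255,255),.1545),
  ("white",(387,218),(105,140,70),(125,255,255),.1545),("balance",(376,202),(5,150,120),(18,255,255),.0915),("sample",(258,187),(0,150,80),(4,255,255),.1545),
  ("pinkA",(390,146),(160,40,150),(179,140,255),.1495),("pinkB",(454,209),(160,40,150),(179,140,255),.1495),("pinkC",(375,271),(160,40,150),(179,140,255),.1495)]:
    try: c,s=blob(seed,lo,hi); print(nm,c.round(1),s,unproj(c,z).round(4))
    except Exception as e: print(nm,e)
cr=lambda a:np.array(a)/2+[79.75,119.75]
def fit(local,px,x0):
    local=np.array(local,float); px=np.array(px)
    def f(p):
        c,s=np.cos(p[2]),np.sin(p[2]); W=local.copy(); W[:,0]=p[0]+c*local[:,0]-s*local[:,1]; W[:,1]=p[1]+s*local[:,0]+c*local[:,1]
        return (proj(W)-px).ravel()
    r=least_squares(f,x0); print(r.x.round(4),np.degrees(r.x[2]).round(1),f(r.x).reshape(-1,2).round(1).tolist()); return r.x
print("spill");fit([(.08,.11,.014),(.08,-.11,.014),(-.08,-.11,.014),(-.08,.11,.014)],[cr(a) for a in((43,162),(207,139),(221,257),(57,279))],(.55,.3,0))
print("tray corners",[unproj(cr(a),.016).round(3) for a in((509,153),(640,134),(648,237),(524,250))])
s3=np.sqrt(3)/2*.076
print("rotor");fit([(.076,0,.168),(.038,s3,.168),(-.038,-s3,.168),(0,0,.156),(-.076,0,.13),(-.038,s3,.13),(.038,-s3,.13)],
 [cr(a) for a in((357,131),(299,153),(404,229),(350,192),(344,259),(291,222),(408,171))],(.57,.06,.0))
E
python3 meas.py
```

```text
amber [362.9 197. ] [356 183  15  23 207] [ 0.566  -0.2599]
green [404.  193.2] [397 186  15  16 189] [ 0.5732 -0.3587]
white [387.5 216.7] [380 209  16  16 211] [ 0.5176 -0.3151]
balance [375.9 199.4] [370 194  13  14  94] [ 0.572 -0.309]
sample [258.5 183.8] [250 176  18  16 202] [ 0.6026 -0.0146]
pinkA [390.6 144.3] [384 138  14  14 164] [ 0.6965 -0.3377]
pinkB [454.9 208.2] [448 201  15  15 180] [ 0.5353 -0.48  ]
pinkC [375.7 271.2] [368 263  16  17 209] [ 0.3926 -0.2798]
spill
[0.5333 0.2881 0.1284] 7.4 [[0.4, -0.1], [0.9, -0.4], [0.7, -0.8], [-1.9, 1.1]]
tray corners [array([ 0.598, -0.217]), array([ 0.621, -0.4  ]), array([ 0.479, -0.399]), array([ 0.466, -0.231])]
rotor
[ 0.5252 -0.0051 -0.1283] -7.4 [[0.2, -2.0], [-1.2, -0.1], [-0.0, 0.7], [0.2, 0.5], [-0.1, 0.6], [0.4, 0.1], [0.6, 0.0]]
```

```bash
cat > ops.py <<'E'
from station import robot, fingers, vision, workorder, recognise
from geo import *
t=np.radians(6.9); X=np.array([np.cos(t),np.sin(t)]); Y=np.array([-X[1],X[0]])
BAL=np.array([.567,-.309])
S=dict(amber=BAL+.05*Y,green=BAL-.05*Y,white=BAL-.05*X)
ts=np.radians(7.4); sp=np.array([.5333,.2881]); Ys=np.array([-np.sin(ts),np.cos(ts)])
D=dict(amber=sp+.066*Ys,white=sp,green=sp-.066*Ys)
CAV=np.array([.4498,.0046])
YAW=97.0; HI=.35; ZT=.155
def O(): return [180,0,YAW]
def P(xy,z): return [float(xy[0]),float(xy[1]),z]
def pick(xy,z,hi=HI):
    robot.line_to(P(xy,z+.02),O(),velocity=.2); c=robot.line_to(P(xy,z),velocity=.06,f_stop=8)
    fingers.gripper_to(0.0,50); print("grip",c,robot.current_finger_gap(),robot.current_gripper_force())
    robot.line_to(P(xy,hi),velocity=.15)
def put(xy,z,hi=.24,op=.75):
    robot.line_to(P(xy,z+.02),O(),velocity=.18)
    c=robot.line_to(P(xy,z-.004),velocity=.03,f_stop=4); print("down",c,robot.current_tool_pos())
    fingers.gripper_to(op); robot.line_to(P(xy,hi),velocity=.2)
def shot(n,name,box=None,f=2):
    im=vision.grab_frame(n)[:,:,::-1]
    if box: im=im[box[1]:box[3],box[0]:box[2]]
    cv2.imwrite(f"pics/{name}.png",cv2.resize(im,None,fx=f,fy=f,interpolation=cv2.INTER_CUBIC))
E
python3 - <<'E'
from ops import *
print(robot.current_eef_rot(),S,D)
for y in(97,-83):
    for p in [*S.values(),*D.values(),CAV]:
        for z in(.155,.35): 
            q=robot.inverse_kinematics(P(p,z),[180,0,y]); print(y,z,None if q is None else np.round(q,0))
a=S["amber"]
for y in(97,-83):
    try:
        import ops; ops.YAW=y
        robot.move_to(P(a,HI),O()); break
    except robot.PlanningError as e: print(e)
print(y,robot.current_joint_positions(),robot.current_time_s())
fingers.gripper_to(.75)
robot.line_to(P(a,.2),velocity=.2); shot("side","s1",(240,60,390,200),4); shot("top","t1",(310,140,470,290),4)
E
```

```text
[1.79999061e+02 1.25852342e-03 1.57786281e+02] {'amber': array([ 0.56099316, -0.25936213]), 'green': array([ 0.57300684, -0.35863787]), 'white': array([ 0.51736213, -0.31500684])} {'amber': array([0.52479949, 0.3535503 ]), 'white': array([0.5333, 0.2881]), 'green': array([0.54180051, 0.2226497 ])}
97 0.155 [-13.  40.  61.  83. -35.  78.  57.]
97 0.35 [ -9.  34.  64.  60. -31. 102.  51.]
97 0.155 [  4.  42.  50.  71. -32.  80.  58.]
97 0.35 [  9.  41.  57.  45. -35. 106.  54.]
97 0.155 [ -3.  34.  51.  85. -27.  74.  58.]
97 0.35 [  5.  27.  43.  62. -18.  97.  49.]
97 0.155 [-48.  30.  19.  79. -10.  72. -21.]
97 0.35 [-47.  28.  21.  55. -10.  98. -22.]
97 0.155 [-44.  28.  21.  84. -10.  71. -15.]
97 0.35 [-44.  24.  23.  61.  -9.  96. -16.]
97 0.155 [-41.  25.  24.  87. -11.  70.  -8.]
97 0.35 [-41.  22.  26.  65.  -9.  95. -10.]
97 0.155 [-37.  10.  39. 108.  -7.  64.  12.]
97 0.35 [-43.   4.  44.  87.  -3.  91.   7.]
-83 0.155 [ -14.   41.   64.   83.  -37.   79. -122.]
-83 0.35 [  -9.   35.   64.   60.  -32.  102. -129.]
-83 0.155 [  -1.   48.   64.   71.  -42.   85. -115.]
-83 0.35 [   7.   43.   64.   46.  -40.  108. -123.]
-83 0.155 [  -9.   39.   64.   85.  -36.   78. -115.]
-83 0.35 [  -4.   33.   64.   62.  -30.  101. -123.]
-83 0.155 [-29.  30.  -9.  78.   5.  72. 148.]
-83 0.35 [-32.  28.  -6.  55.   3.  98. 150.]
-83 0.155 [-26.  27.  -6.  83.   3.  70. 155.]
-83 0.35 [-28.  24.  -3.  60.   1.  96. 156.]
-83 0.155 [-22.  24.  -2.  87.   1.  69. 162.]
-83 0.35 [-26.  21.   2.  64.  -1.  95. 164.]
-83 0.155 [ -57.   15.   65.  109.  -15.   65. -159.]
-83 0.35 [ -61.    5.   64.   87.   -4.   91. -170.]
97 [ -8.58422726  34.42073109  63.85161962  59.56473313 -31.24355752
 101.75512588  50.76383032] 4.0
```

View pics/s1.png

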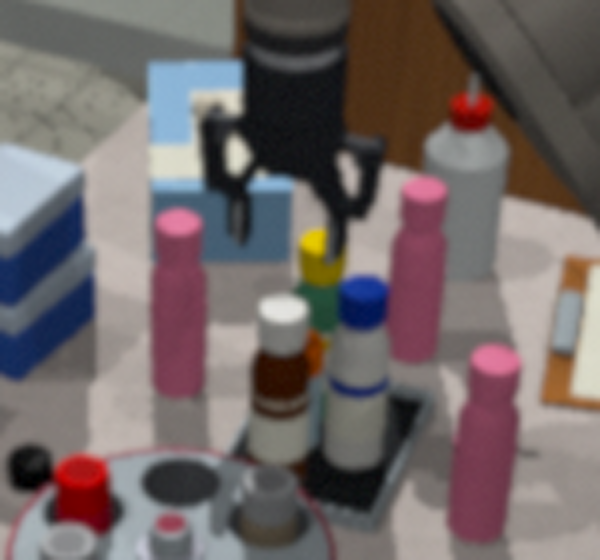

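View pics/t1.png

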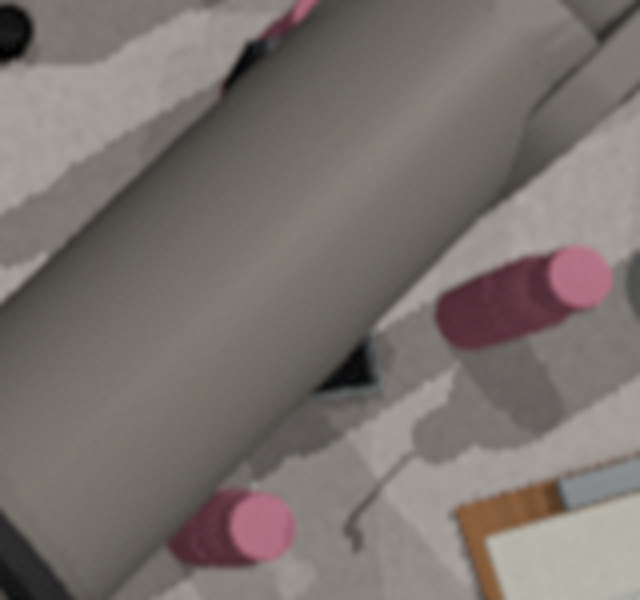

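```bash
python3 - <<'E'
from ops import *
print(robot.current_tool_pos(),robot.current_eef_rot(),robot.tip_reach, robot.current_finger_gap())
for n,c in(("amber",(284,309)),("white",(364,290)),("green",(322,241))):
    uv=np.array(c)/4+[240,60]; print(n,S[n],unproj(uv,.17,"side"),"expected px",(proj([*S[n],.17],"side")-[240,60])*4)
p=np.array(robot.current_tool_pos())
for s in(-1,1): print((proj([*(p[:2]+s*.033*X),p[2]-.012],"side")-[240,60])*4)
E
```

```text
[ 0.56170487 -0.2603374   0.20185933] [1.79856393e+02 1.25145014e-01 9.69992700e+01] 0.017 0.7473702197079646
amber [ 0.56099316 -0.25936213] [ 0.55703502 -0.25486951] expected px [[281.86409159 304.64653519]]
white [ 0.51736213 -0.31500684] [ 0.51293753 -0.30669276] expected px [[363.113614   283.12054206]]
green [ 0.57300684 -0.35863787] [ 0.57067228 -0.35433155] expected px [[321.59668204 237.63198219]]
[[323.64442176 290.89623834]]
[[241.69101017 273.65886231]]
```

```bash
python3 - <<'E'
from ops import *
shot("side","s2",(270,90,350,150),8); print(robot.current_time_s(),robot.current_tool_pos())
E
```

```text
5.4 [ 0.56164073 -0.26029148  0.20171264]
```

View pics/s2.png

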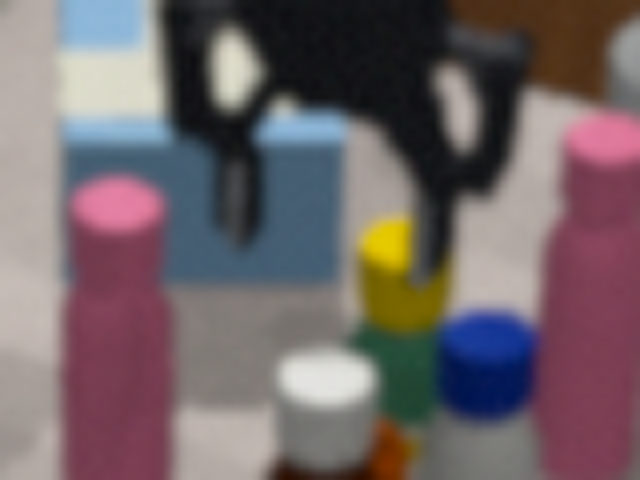

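```bash
python3 - <<'E'
from ops import *
p=(.43,-.17)
robot.line_to(P(S["amber"],.25),velocity=.3); fingers.gripper_to(0.0,20)
robot.line_to(P(p,.25),O(),velocity=.3); robot.line_to(P(p,.05),velocity=.2)
c=robot.line_to(P(p,.01),velocity=.04,f_stop=3); t=robot.current_tool_pos(); print(c,t,robot.current_time_s())
print((proj([t[0],t[1],t[2]-.017],"side")-[240,120])*6)
shot("side","s3",(240,120,340,220),6)
robot.line_to(P(p,.05),velocity=.2)
E
```

```text
False [ 0.43021617 -0.17017093  0.01021069] 9.35
[[565.32653396 534.42570433]]
```

View pics/s3.png

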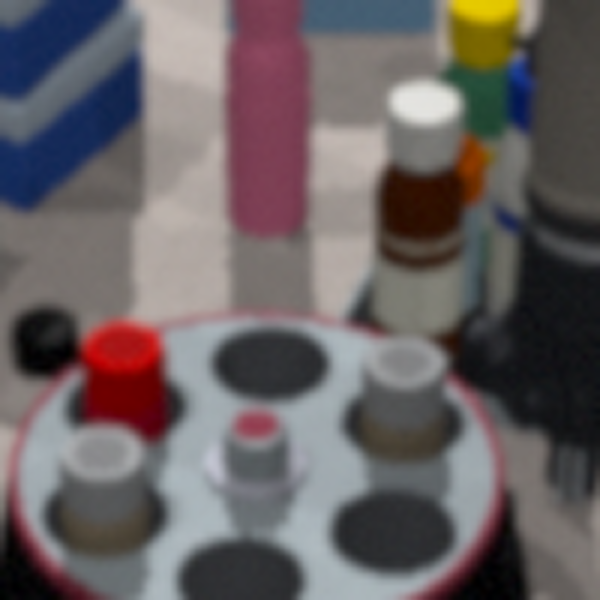

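The tip shows about 6.5 px above where it should be, and it made no contact at -7 mm. I'll go on down to contact to measure the offset.

```bash
python3 - <<'E'
from ops import *
p=(.43,-.17)
print(robot.current_tool_pos(),robot.current_contact_force(),robot.current_joint_positions())
robot.line_to(P(p,.015),velocity=.2)
c=robot.line_to(P(p,-.03),velocity=.03,f_stop=4); t=robot.current_tool_pos(); print(c,t,robot.current_contact_force(),robot.current_time_s())
print((proj([t[0],t[1],0],"side")))
shot("side","s4",(290,150,390,225),6);shot("top","t4",(270,180,420,320),4)
robot.line_to(P(p,.05),velocity=.2)
E
```

```text
[ 0.4310059  -0.17019908  0.05094444] [-0.62172721  0.59363882  0.26318223] [-26.27210336  27.52080993  59.20077915 114.38737061 -29.33057353
  54.32080239  54.92874299]
True [ 0.42989554 -0.1699868  -0.01097091] [-0.77953447  0.82783812  6.36842815] 10.9833
[[334.43261917 207.53177663]]
```

View pics/s4.png

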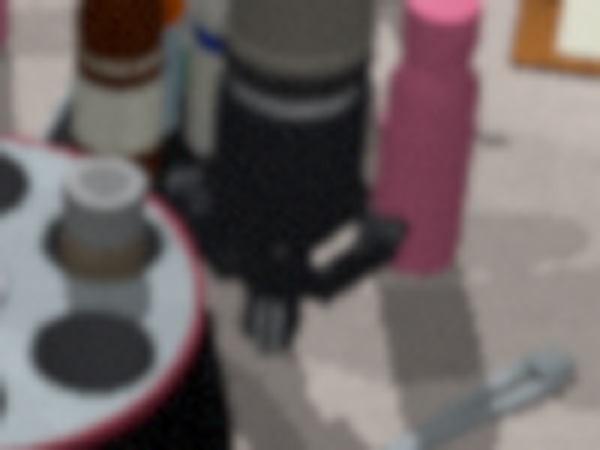

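Contact came at TCP z = -0.011, where it should have been +0.017. The reported z is therefore 28 mm low, and both pictures agree. The tip falls at (335,207.5) against a predicted (334.4,207.5), so xy is right. I'll correct z and pick amber.

```bash
sed -i 's/HI=.35; ZT=.155/HI=.32; ZT=.128/; s/hi=.24,op/hi=.21,op/' ops.py; python3 - <<'E'
from ops import *
fingers.gripper_to(.75)
robot.line_to(P((.43,-.17),.2),O(),velocity=.35)
robot.line_to(P(S["amber"],.2),O(),velocity=.35)
pick(S["amber"],ZT)
print(robot.current_finger_gap(),robot.current_time_s(),robot.current_contact_force())
shot("side","s5",(200,30,400,200),4)
E
```

```text
grip False 0.4323746681451345 50.62627851963043
0.42882110995514633 16.1167 [-0.00390286 -0.46691463 -1.26937869]
```

View pics/s5.png

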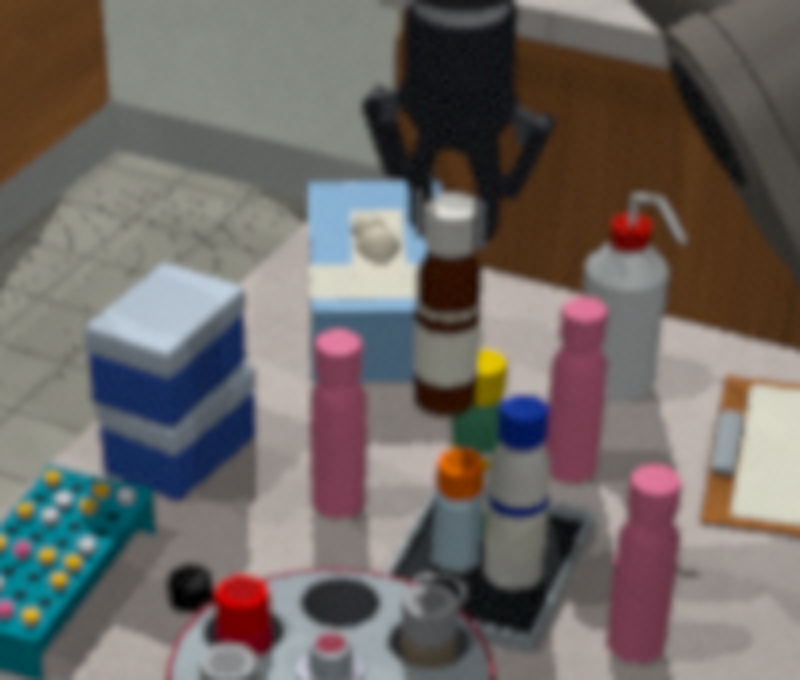

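Amber is held upright by its cap at (455,230). I'll carry it over.

```bash
python3 - <<'E'
from ops import *
robot.line_to(P(D["amber"],HI),O(),velocity=.3)
put(D["amber"],ZT)
print(robot.current_time_s())
robot.line_to(P(S["white"],.22),O(),velocity=.35)
shot("side","s6",(170,90,390,370),2.1)
print(robot.current_time_s())
E
```

```text
down True [0.52455558 0.3535443  0.12857079]
21.0583
23.1667
```

View pics/s6.png

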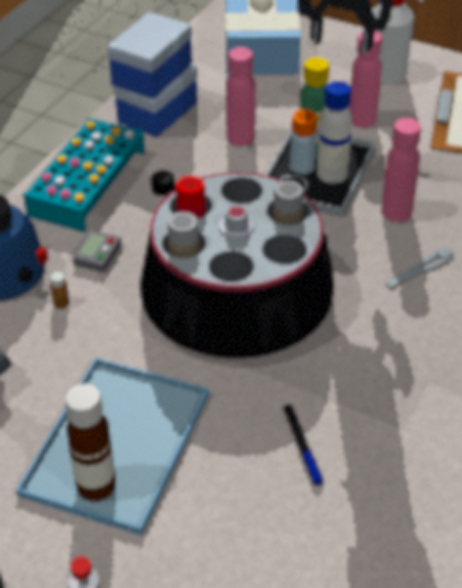

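Amber stands on the spill tray, its base near crop (95,490). White and green are next.

```bash
python3 - <<'E'
from ops import *
pick(S["white"],ZT)
robot.line_to(P(D["white"],HI),O(),velocity=.3)
put(D["white"],ZT); print(robot.current_time_s())
robot.line_to(P(S["green"],.21),O(),velocity=.35)
pick(S["green"],ZT)
robot.line_to(P(D["green"],HI),O(),velocity=.3)
put(D["green"],ZT); print(robot.current_time_s())
robot.line_to(P(BAL,.21),O(),velocity=.35)
shot("side","s7",(170,90,390,370),2.1); shot("top","t7")
print(robot.current_time_s())
E
```

```text
grip False 0.43135892447522906 50.76790809631348
down True [0.53304078 0.28812844 0.12858571]
30.7917
grip False 0.43250542730260383 50.777138471603394
down True [0.54153717 0.2227155  0.12859116]
40.3
42.0667
```

View pics/s7.png

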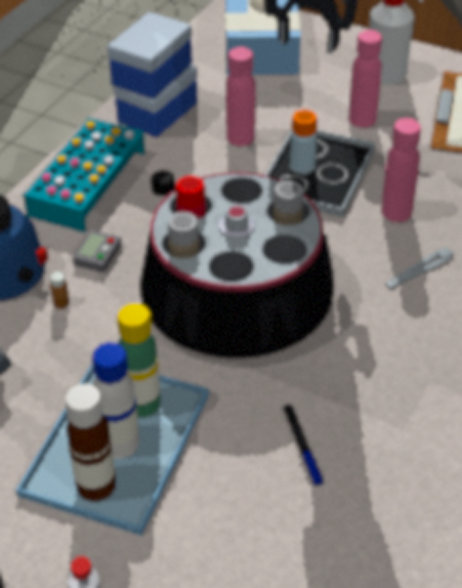

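All three stand on the spill tray, with caps at (84,398), (110,358) and (134,318). The balance bottle stands alone at crop (304,145). I'll check the cavity and the balance position from the side view, then pick.

```bash
python3 - <<'E'
from ops import *
u=lambda a,z:unproj(np.array(a)/2.1+[170,90],z,"side")
R=np.array([[np.cos(ts),np.sin(ts)],[-np.sin(ts),np.cos(ts)]])
print("bal",u((304.5,117),.105),BAL,"cav",u((284.5,249),.13),CAV,"hub",u((236.5,211),.156),"pairb",u((289,184),.168))
for n,c in(("amber",(84,395)),("white",(110.5,356)),("green",(135,316))): p=u(c,.17); print(n,p,D[n],R@(p-sp))
pick(BAL,.066,.25); print(robot.current_time_s())
robot.line_to(P(CAV,.25),O(),velocity=.25); robot.line_to(P(CAV,.205),velocity=.1)
shot("side","s8",(230,110,370,250),5); print(robot.current_tool_pos(),robot.current_time_s())
E
```

```text
bal [ 0.56338054 -0.30329143] [ 0.567 -0.309] cav [0.44892718 0.00409216] [0.4498 0.0046] hub [ 0.5252001 -0.0072163] pairb [ 0.48234288 -0.07609863]
amber [0.52175012 0.35470808] [0.52479949 0.3535503 ] [-0.00287486  0.06754089]
white [0.52678732 0.29370605] [0.5333 0.2881] [-0.0057364   0.00639817]
green [0.53510587 0.22796656] [0.54180051 0.2226497 ] [-0.00595409 -0.05986518]
grip False 0.43069956236315193 50.29771149158478
45.0417
[0.45043035 0.00419047 0.20558104] 47.1833
```

View pics/s8.png

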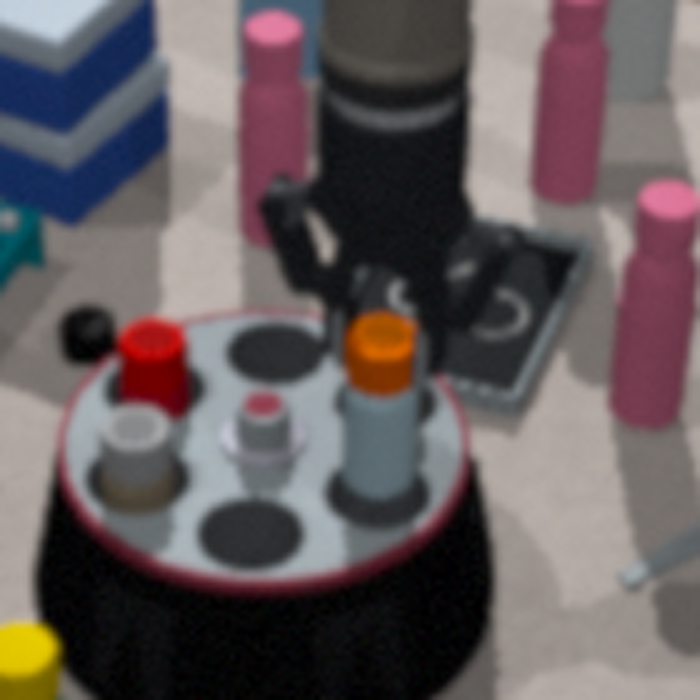

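The bottle base at (380,475) is lined up with the cavity at (379,492) in this view. I'll lower it.

```bash
python3 - <<'E'
from ops import *
c=robot.line_to(P(CAV,.137),velocity=.06,f_stop=5); print(c,robot.current_tool_pos(),robot.current_contact_force())
if not c:
    c=robot.line_to(P(CAV,.124),velocity=.03,f_stop=4); print(c,robot.current_tool_pos(),robot.current_contact_force())
print(robot.current_time_s())
E
```

```text
False [0.45022831 0.00459878 0.13737375] [ 1.24289153  0.9914818  -1.4737096 ]
True [0.45058234 0.00470918 0.13045108] [-0.05506367  0.54737879  5.3824942 ]
48.8
```

```bash
python3 - <<'E'
from ops import *
fingers.gripper_to(.7); robot.line_to(P(CAV,.22),velocity=.2)
robot.line_to(P(D["green"],.21),O(),velocity=.35)
print([ (d["rect"],d["p"]) for d in (shot("top","t9",(200,160,420,310),3),recognise("balance","top"))[1]], robot.current_time_s())
shot("side","s9",(180,90,390,300),2.8)
E
```

```text
[([251.4, 250.0, 18.9, 20.4], 0.56)] 50.675
```

View pics/s9.png

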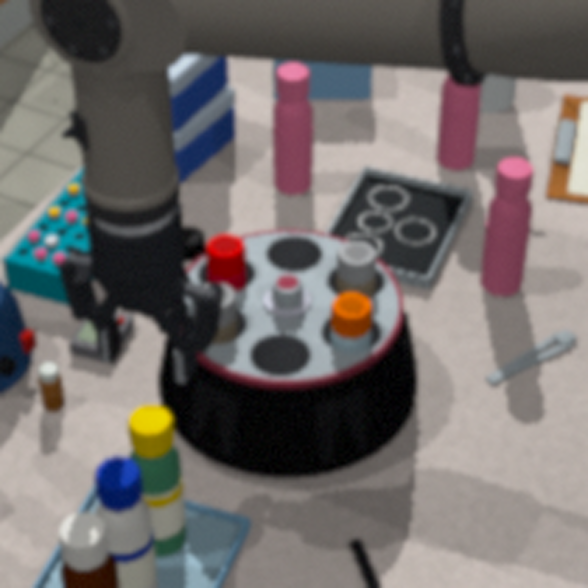

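The balance bottle sits in the target cavity at (351,320), and the other rotor bottles are undisturbed. Now I'll put the tall ones back, checking the ring marks at (388,197), (415,231) and (362,245) first.

```bash
python3 - <<'E'
from ops import *
for n,c in(("green",(388,197)),("white",(415,231)),("amber",(362,246))): print(n,unproj(np.array(c)/2.8+[180,90],.005,"side"),S[n])
for n in("green","white","amber"):
    robot.line_to(P(D[n],.21),O(),velocity=.35)
    pick(D[n],ZT)
    robot.line_to(P(S[n],HI),O(),velocity=.3)
    put(S[n],ZT); print(n,robot.current_time_s())
robot.line_to(P((.52,-.1),.25),O(),velocity=.3); robot.line_to(P((.5,.2),.3),O(),velocity=.3)
shot("side","s10",(240,80,390,230),4); shot("top","t10",(200,140,480,310),2.8); print(robot.current_time_s())
E
```

```text
green [ 0.57171588 -0.35906014] [ 0.57300684 -0.35863787]
white [ 0.51535642 -0.3136391 ] [ 0.51736213 -0.31500684]
amber [ 0.55908078 -0.25909158] [ 0.56099316 -0.25936213]
grip False 0.43158405386136733 50.39651870727539
down True [ 0.57280266 -0.35845015  0.12861275]
green 58.45
grip False 0.4337894200843206 50.395275950431824
down True [ 0.51717192 -0.31482915  0.12857053]
white 68.0333
grip False 0.4303365178262946 50.49137592315674
down True [ 0.56084903 -0.25919519  0.1285909 ]
amber 77.7083
79.6917
```

View pics/s10.png

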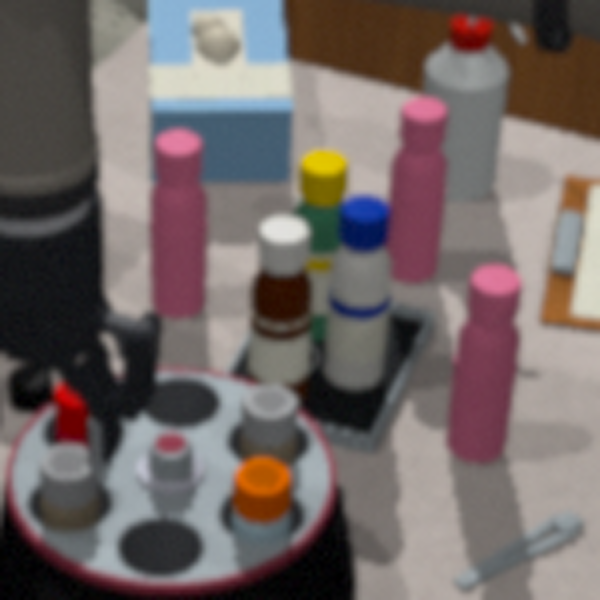

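View pics/t10.png

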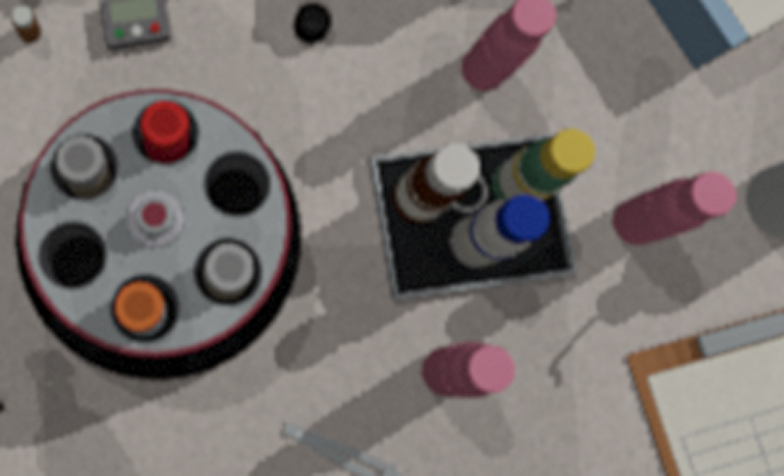

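The side view shows all three caps where they started, at (284,231), (364,210) and (323,163). The balance bottle is in the cavity opposite red, and the gripper is clear.

```bash
python3 -c "
from station import *
import station
print(station.workorder.close_job())"
```

```text
the job is handed in; nothing more can be done
None
```

The job is handed in at about 80 s, result not reported: in the last pictures the balance bottle sits in the cavity opposite the sample bottle, and the three tall bottles stand upright on their starting rings.

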